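# Put the stray deep socket back in its well

## Task

A deep socket has been left standing on the desk: put it back upright, all the way down, in the one well of the socket tray that fits its diameter. The bar with the wells lies loosely on foam, so feel for the mouth of the well gently: never press the socket on the bar or the tray with more than about 20 N, and keep hold of it until it stands on the well's floor, then let go. Leave the wrench, the screwdriver and the padlock where they are.

Things in the scene. Friction and masses are not known exactly. Their poses are not given: they have to be found in the camera images.
- socket_mid (a point): The deep socket: a plain bright steel round cylinder with a dark square on its top, 22 mm in diameter, 70 mm tall, about 140 g, standing upright on the desk. The point is its centre, half-way up (35 mm above its foot, 35 mm below its top); z is its long axis, up. The rim of its foot has a 1.2 mm chamfer.
- tray: Socket tray: fixed, black, 72 mm (x) by 230 mm (y), rim 30 mm high, at any yaw. Origin: centre of its underside, on the desk. In it, on foam, lies a grey bar 46 (x) by 196 (y) by 32 mm, its top 48 mm above the desk. The bar has a row of five round, flat-bottomed wells 24 mm deep along y, 36 mm apart, graded in diameter, the widest at the +y end (see tray_row). A well's floor is 24 mm above the desk.
- tray_row (a point): Fixed to the tray, axes as the tray's, 48 mm above its origin: where the mouth of the middle well would be if the bar lay central. From here the wells would be at y = -72, -36, 0, +36, +72 mm, diameters 14.5, 17.5, 20.5, 23.5, 26.5 mm. The bar is NOT central: it lies shifted, never turned, by an unmeasured amount, up to 9 mm either way along y and up to 5 mm either way along x.
- tray_bed (a point): Fixed to the tray, axes as the tray's, 16 mm above its origin: the top of the foam that the bar lies on. Pressed down, the bar yields about 1 mm for each 1.5 N, up to 10 mm, then it is hard; let go, it springs back up. The socket's own weight sinks it about 1 mm. Sideways the foam holds the bar where it lies; only a push of about 10 N or more shifts it.
- wrench: Bystander: a steel wrench, 220 mm long, lying on the desk beyond the tray. Origin at its underside. Leave it.
- driver: Bystander: a screwdriver with a yellow handle, 170 mm long, lying on the desk to the right. Origin at its underside. Leave it.
- padlock: Bystander: a steel padlock, body 42 x 44 x 20 mm, lying on the desk at the far left. Origin at the centre of the underside of its body. Leave it.

How it is judged:
On the way, in this order (a step that is already met when the one before it is completed fails the run):
1. the socket is lifted clear of the desk, upright (height (world z) of socket_mid above 0.06 m and angle between socket_mid's own z axis and vertical below 0.3 rad and contact force between the fingers and socket above 0.5 N), for 0.1 s.
2. still held by the fingers, the socket stands on the floor of the well that fits it (z of socket_mid in the frame of tray between 0.046 and 0.062 m and y of socket_mid in the frame of tray between 0.023 and 0.049 m and x of socket_mid in the frame of tray between -0.009 and 0.009 m and angle between socket_mid's own z axis and vertical below 0.12 rad and contact force between the fingers and socket above 0.5 N and contact force between socket and tray above 0.3 N), for 0.1 s.
At the end, for the whole second after the job is handed in: The socket stands in the 23.5 mm well (second from the wide end), foot within 3 mm of the well's floor, upright within 0.12 rad, let go and at rest (z of socket_mid in the frame of tray between 0.046 and 0.062 m and y of socket_mid in the frame of tray between 0.023 and 0.049 m and x of socket_mid in the frame of tray between -0.009 and 0.009 m and angle between socket_mid's own z axis and vertical below 0.12 rad and contact force between the fingers and socket below 0.1 N and linear speed of socket below 0.02 m/s and angular speed of socket below 0.2 rad/s); the robot touches nothing.
It fails at once if the socket is pressed on the bar or the tray with more than 22 N (contact force between socket and tray above 22 N).
It fails at once if a finger or the arm presses on the tray or its bar with more than 22 N (contact force between any of the fingers, the arm and tray above 22 N).
It fails at once if a bystander (wrench, screwdriver, padlock) is moved by more than 10 mm (distance of any of wrench, driver, padlock from where it was at the start of the episode above 0.01 m).
It also fails if it takes over 72 s, if anything falls off the work surface, if the arm or the gripper's body presses on something with over 40 N, if the wrist force passes 120 N, or if a joint passes its speed limit or range.

## Robot

A 7-joint arm with a two-finger parallel gripper is mounted at the origin on the work surface. World frame = base frame: x ahead of the robot, y to its left, z up, the work surface at z = 0. Lengths are in m, angles in rad, forces in N, time in s.
With the tool pointing down it reaches from about 0.4 to 0.9 m from the base axis. Payload 5.5 kg.
Tool frame: the origin (TCP) lies where the fingers leave the gripper's body, on its centre line; the fingertips stand 66 mm ahead of it and the grasp point (between the pads) lies 47 mm ahead of it (finger_overhang is the distance from the TCP to the fingertips, in m); z points along the fingers, x is the direction in which the jaws open and shut, and the axes are right-handed (so a half turn about z gives the same grasp; the last joint's range is limited). The gripper opens to 92 mm and grips with 3 to 60 N. Pads are 19 mm wide; open, the fingers measure 130 mm over their backs; the gripper's body (75 mm by 190 mm) begins 47 mm behind the grasp point.
Start: joints at [1.526, 0.501, -0.427, 1.55, 0.221, 1.138, -0.21], TCP at [0.197, -0.619, 0.292] pointing down, gripper open.
Joint ranges: [-2.88, 2.88], [-0.31, 2.03], [-1.54, 1.56], [0.2, 2.42], [-1.41, 4.55], [0.19, 2.02], [-2.57, 2.57]. Speed limits (rad/s): [2.57, 2.57, 3.14, 3.14, 3.14, 3.14, 3.14].

## Interface

Orientations are given as a 3x3 rotation matrix whose columns are the frame's x, y, z axes.
In Python, from rig import sense, grab_frame, hand_in, look_for, regions_of, finger_overhang gives the robot as it stands.
- The arm moves only by the tool play_rows, never from a script. Its argument "moves" is a list that holds one entry, the list of rows, each a list of 7 numbers: the closure, from -1 (fully open) to 1 (shut), so that 0 is half open, then the shift along the world's x, y, z in mm, then the turn, a rotation vector about the world's x, y, z in degrees. A call has 1 to 12 rows; each row shifts and turns the commanded pose from where the row before left it; what a row does not reach is not made up. A row lasts 1/12 s, in which the tool goes at most 41.7 mm and 7.16 degrees, less where a joint would pass 70% of its speed; a pose out of reach is approached as far as the arm can. A call is refused whole if a number of a shift passes 41.7 or a number of a turn 7.16, either way. A call with a gripper value outside its range is refused whole. The fingers move at their own pace and stop on an object; "squeeze" is the grip in N (left out, the last holds). Time passes only in rows, so rows that do not move let the fingers close. It gives the time, the measured TCP pose, the force and the opening at its end, in the units of the state.
- sense(): the state, without advancing time (a new reading comes with each control period).
- grab_frame(name): name is "scene" or "top" or "wrist"; returns a dict with "image" (400x640x3 uint8, red, green, blue), "range_z" (400x640 float32, m along the optical axis (not along the pixel's ray), 0 where there is no reading), "fx", "fy", "cx", "cy" (pixels), "T" (4x4, takes a point from camera to world coordinates); the wrist camera has in their place "tool_from_camera" (4x4, takes a point from camera to tool coordinates, whose origin is the TCP and whose axes are the tool frame's). Camera axes: x right, y down, z forward; pixel columns grow to the right and rows downward; lengths in m; the calibration is good to about 2 mm. A picture is of the moment at which its call begins: read the wrist's pose just before it.
- hand_in(): hands the job in, once; it reports no verdict.
Trained networks look in a picture, given as the dict that the camera call returned (one of the last four; its "shot" number tells which), for a name from the list of things; names that differ only in an ending like _2 or _b are one class to them, and where a whole thing is asked for, a point or a joint stands for the part that bears it (a point fixed in the world has none). Each returns a list of dicts, best first, with "conf" (0 to 1); they miss things now and then, are a little off and sometimes report something else, mostly with a low value. They report only what shows in the picture. A call takes as long as a camera call.
- look_for(picture, query): "extent" ([left, top, right, bottom] in pixels, round what is visible of it).
- regions_of(picture, query): "region" (400x640 bool, what is visible of it) and "extent" ([left, top, right, bottom] in pixels, round what is visible of it).
The state is a dict: "time": time; "joint_pos": joint angles; "qvel": joint speeds; "joint_torque": joint torques, N m; "eef_pos": TCP position; "eef_rot": TCP orientation; "wrist_force": force on the tool from outside, world axes, zero at the start; "torque": the same for the moment, N m; "finger_gap": finger opening in m.
Only numpy, scipy, OpenCV 4.12 (cv2) and the standard library are available. Lean on these libraries where they do the work, as an engineer would, in place of code of your own. Each camera call takes 0.05 s, during which the arm holds its last target. There are 200 camera calls.

## Working session

There is one attempt and no reset: what is moved stays moved. The work goes in short steps, Python scripts to look and compute and a tool call to move; the robot and the scene stay as the last step left them, time stands still between calls to the robot, and variables do not carry over. Pictures are saved under pics/ and viewed, about 8 in all and at most 12, crops included, and the job is handed in when it is done.

Besides the shell and the picture viewer there is one more tool, called by a JSON object that holds its "api" and its "payload", one argument or row to a line. play_rows: Moves the arm, as the interface text tells. Its arguments: {"type":"object","properties":{"moves":{"type":"array"},"squeeze":{"type":"number"}},"required":["moves"]}

```bash
mkdir -p pics
cat > h.py <<'E'
import numpy as np, cv2
from rig import *
def pts(f,T=None):
    T=f["T"] if T is None else T
    z=f["range_z"]; v,u=np.indices(z.shape)
    P=np.stack([(u-f["cx"])/f["fx"]*z,(v-f["cy"])/f["fy"]*z,z],-1)
    W=P@T[:3,:3].T+T[:3,3]; W[z<=0]=np.nan
    return W
def save(f,n,crop=None,k=1):
    im=f["image"][...,::-1]
    if crop: l,t,r,b=crop; im=im[t:b,l:r]
    cv2.imwrite("pics/"+n,cv2.resize(im,None,fx=k,fy=k,interpolation=cv2.INTER_CUBIC))
def wristT(s,f):
    T=np.eye(4);T[:3,:3]=np.array(s["eef_rot"]);T[:3,3]=s["eef_pos"]
    return T@f["tool_from_camera"]
E
python3 - <<'E'
from h import *
s=sense();print(s["time"],s["eef_pos"],np.round(s["eef_rot"],3).tolist(),s["finger_gap"],s["wrist_force"])
f=grab_frame("top");save(f,"top1.png");W=pts(f)
print(f["T"].round(3).tolist(),f["fx"])
for n in ["socket_mid","tray","wrench","driver","padlock"]:
    for r in regions_of(f,n)[:2]:
        w=W[r["region"]];w=w[~np.isnan(w[:,0])]
        print(n,round(r["conf"],2),np.round(r["extent"]),r["region"].sum(),np.nanmedian(w,0).round(3),np.percentile(w,[2,98],axis=0).round(3).tolist())
        if n=="tray" and r["conf"]>.5:
            print(cv2.minAreaRect((w[:,:2]*1000).astype(np.float32)))
E
```

```text
0.0 [ 0.19672005 -0.618907    0.29117595] [[0.303, -0.953, -0.001], [-0.953, -0.303, 0.002], [-0.002, -0.0, -1.0]] 0.09182100939268836 [-1.08289669 -0.00296434  0.21495955]
[[0.01, -0.985, 0.17, 0.338], [-1.0, -0.012, -0.011, 0.002], [0.013, -0.17, -0.985, 1.606], [0.0, 0.0, 0.0, 1.0]] 491.65860947393026
socket_mid 0.39 [251. 204. 261. 216.] 67 [0.56  0.203 0.066] [[0.552, 0.194, 0.004], [0.574, 0.215, 0.075]]
tray 0.83 [353. 167. 404. 239.] 1593 [ 0.593 -0.179  0.032] [[0.491, -0.244, 0.006], [0.704, -0.117, 0.054]]
((601.7628784179688, -184.13336181640625), (76.00301361083984, 239.9427490234375), 67.68144989013672)
tray 0.53 [252. 207. 261. 216.] 67 [0.56  0.202 0.066] [[0.552, 0.194, -0.001], [0.574, 0.215, 0.075]]
((562.4613037109375, 204.4762420654297), (21.35488510131836, 23.051424026489258), 32.213130950927734)
wrench 0.93 [304. 118. 316. 179.] 341 [0.769 0.031 0.007] [[0.686, 0.018, -0.004], [0.878, 0.048, 0.014]]
driver 0.74 [436. 244. 462. 289.] 258 [ 0.365 -0.416  0.021] [[0.321, -0.44, 0.002], [0.459, -0.372, 0.03]]
driver 0.42 [353. 168. 398. 237.] 1607 [ 0.594 -0.179  0.032] [[0.491, -0.245, 0.003], [0.703, -0.118, 0.054]]
padlock 0.53 [193. 170. 214. 189.] 209 [0.674 0.38  0.018] [[0.646, 0.354, 0.002], [0.699, 0.42, 0.027]]
padlock 0.42 [446. 263. 458. 290.] 198 [ 0.359 -0.417  0.022] [[0.324, -0.44, 0.012], [0.397, -0.398, 0.03]]
```

View pics/top1.png

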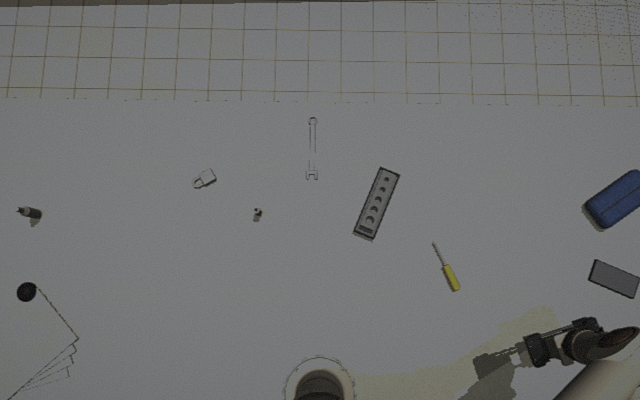

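The top view shows the socket at about (257,212), the tray from (353,167) to (404,239), the wrench at (312,150), the screwdriver at (447,268) and the padlock at (204,179). The wells seem to widen towards the robot. I'll go over the tray for a close look, and check the camera offset first.

Run:
```python
from h import *
f=grab_frame("wrist");print(f["tool_from_camera"].round(3).tolist(),f["fx"])
```

```text
[[1.0, 0.0, -0.0, -0.0], [-0.0, 0.97, 0.244, -0.064], [0.0, -0.244, 0.97, -0.094], [0.0, 0.0, 0.0, 1.0]] 295.4724783099945
```

{"api": "play_rows", "payload": {
  "moves": [
    [[-1, 25, 28, 5, 0, 0, 0], [-1, 25, 28, 5, 0, 0, 0], [-1, 25, 28, 5, 0, 0, 0], [-1, 25, 28, 5, 0, 0, 0], [-1, 25, 28, 5, 0, 0, 0], [-1, 25, 28, 5, 0, 0, 0], [-1, 25, 28, 5, 0, 0, 0], [-1, 25, 28, 5, 0, 0, 0], [-1, 25, 28, 5, 0, 0, 0], [-1, 25, 28, 5, 0, 0, 0], [-1, 25, 28, 5, 0, 0, 0], [-1, 25, 28, 5, 0, 0, 0]]
  ]
}}

```text
time: 1.35
eef_pos: [0.4978, -0.282, 0.3528]
eef_rot: [[0.303, -0.953, 0.0], [-0.953, -0.303, -0.001], [0.001, -0.0, -1.0]]
wrist_force: [0.0, -0.1, -0.3]
finger_gap: 0.0916
```

{"api": "play_rows", "payload": {
  "moves": [
    [[-1, 28, 24, -10, 0, 0, 0], [-1, 28, 24, -10, 0, 0, 0], [-1, 28, 24, -10, 0, 0, 0], [-1, 28, 20, -10, 0, 0, 0], [-1, 0, 0, 0, 0, 0, 0], [-1, 0, 0, 0, 0, 0, 0]]
  ]
}}

```text
time: 1.85
eef_pos: [0.6099, -0.1884, 0.311]
eef_rot: [[0.308, -0.951, -0.001], [-0.951, -0.308, 0.002], [-0.003, 0.0, -1.0]]
wrist_force: [0.1, -0.5, -0.2]
finger_gap: 0.0921
```

```bash
cat > tray.py <<'E'
from h import *
import sys
s=sense();f=grab_frame("wrist");T=wristT(s,f);W=pts(f,T)
np.savez("tray.npz",W=W,im=f["image"],T=T,fx=f["fx"],fy=f["fy"],cx=f["cx"],cy=f["cy"])
save(f,sys.argv[1]);print(s["eef_pos"],s["qvel"])
for r in regions_of(f,"tray")[:1]:
    m=r["region"];print(r["conf"],r["extent"])
    w=W[m];w=w[np.isfinite(w[:,0])]
    print("all",cv2.minAreaRect((w[:,:2]*1000).astype(np.float32)))
    b=m&(abs(W[...,2]-.048)<.007)
    n,l,st,c=cv2.connectedComponentsWithStats(cv2.morphologyEx(b.astype(np.uint8),cv2.MORPH_OPEN,np.ones((3,3))))
    i=1+st[1:,4].argmax();q=W[l==i]
    print("bar",cv2.minAreaRect((q[:,:2]*1000).astype(np.float32)),np.median(q[:,2]))
E
python3 tray.py w1.png
```

```text
[ 0.60992943 -0.18837947  0.31104793] [ 0.05328702 -0.03161656  0.03686562  0.00878677  0.0112267   0.01153246
  0.00880958]
0.86 [237.0, 99.1, 390.4, 252.3]
all ((589.9014282226562, -179.43829345703125), (78.02628326416016, 242.67372131347656), 67.7066421508789)
bar ((602.9259033203125, -181.17654418945312), (46.26777267456055, 196.38543701171875), 67.5255126953125) 0.04888967491589319
```

View pics/w1.png

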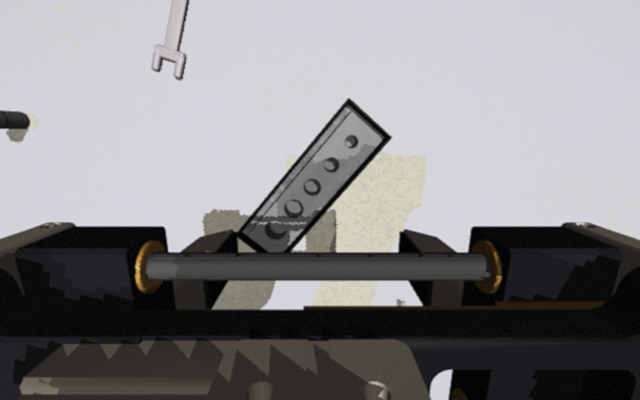

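The wrist view shows the tray from (350,100) to (265,250). The narrowest well is at (351,142) and the widest at (275,230), so +y points towards the robot. The target is the second from that end, at (294,208). The bar measures 46.3 x 196.4 mm, which matches. I'll check this against the well mouths.

Run:
```python
from h import *
d=np.load("tray.npz");W=d["W"];T=d["T"];c=T[:3,3]
u=lambda t:np.array([np.cos(t),np.sin(t)])
ey=-u(np.radians(-22.47));ex=np.array([ey[1],-ey[0]])
bc=np.array([.6029,-.1812]);zt=.0489
k=(zt-c[2])/(W[...,2]-c[2]);M=c+k[...,None]*(W-c)   # ray at bar-top plane
loc=np.stack([(M[...,:2]-bc)@ex,(M[...,:2]-bc)@ey],-1)*1000
hole=(W[...,2]<zt-.006)&(abs(loc[...,0])<18)&(abs(loc[...,1])<92)
n,l,st,_=cv2.connectedComponentsWithStats(hole.astype(np.uint8))
for i in range(1,n):
    if st[i,4]>15:
        q=loc[l==i];print(st[i,4],q.mean(0).round(1),np.ptp(q,axis=0).round(1))
for a in(-72,-36,0,36,72):print(a,(bc+ey*a/1000).round(4))
print(ex,ey)
```

```text
111 [  0.5 -72. ] [12.7 13.2]
158 [  0.5 -36.4] [16.5 16.3]
196 [ 0.6 -0.9] [19.2 19. ]
244 [ 0.4 34.8] [21.7 22.7]
284 [ 0.7 70.5] [24.7 24. ]
-72 [ 0.6694 -0.2087]
-36 [ 0.6362 -0.195 ]
0 [ 0.6029 -0.1812]
36 [ 0.5696 -0.1674]
72 [ 0.5364 -0.1537]
[0.38219964 0.92407978] [-0.92407978  0.38219964]
```

{"api": "play_rows", "payload": {
  "moves": [
    [[-1, -8, 38, 0, 0, 0, 0], [-1, -8, 38, 0, 0, 0, 0], [-1, -8, 38, 0, 0, 0, 0], [-1, -8, 38, 0, 0, 0, 0], [-1, -8, 38, 0, 0, 0, 0], [-1, -8, 38, 0, 0, 0, 0], [-1, -2, 38, 0, 0, 0, 0], [-1, 0, 38, 0, 0, 0, 0], [-1, 0, 38, -20, 0, 0, 0], [-1, 0, 38, -20, 0, 0, 0], [-1, 0, 0, 0, 0, 0, 0]]
  ]
}}

```text
time: 2.87
eef_pos: [0.5557, 0.193, 0.2716]
eef_rot: [[0.31, -0.951, -0.003], [-0.951, -0.31, 0.004], [-0.004, 0.002, -1.0]]
wrist_force: [-1.2, 1.2, -0.5]
finger_gap: 0.0917
```

Run:
```python
from h import *
s=sense();f=grab_frame("wrist");T=wristT(s,f);W=pts(f,T);save(f,"w2.png");print(s["eef_pos"])
for r in regions_of(f,"socket_mid")[:3]:
    m=r["region"];w=W[m];w=w[np.isfinite(w[:,0])]
    t=w[w[:,2]>.066]
    print(r["conf"],r["extent"],m.sum(),len(t))
    if len(t)>5: print(np.median(t[:,2]),cv2.minEnclosingCircle((t[:,:2]*1000).astype(np.float32)),t.mean(0),cv2.minAreaRect((t[:,:2]*1000).astype(np.float32)))
```

```text
[0.55568133 0.19299525 0.27159345]
0.82 [297.8, 165.3, 318.6, 199.6] 531 379
0.07115267388729923 ((562.2159423828125, 207.36965942382812), 11.032453536987305) [0.56255092 0.20746863 0.07109951] ((562.3406982421875, 207.5317840576172), (21.585567474365234, 21.277057647705078), 17.046127319335938)
```

View pics/w2.png

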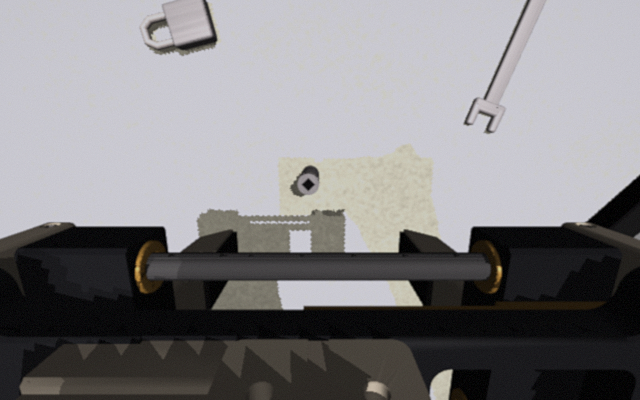

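The wrist view shows the socket's top at about (308,184), with a clear radius round it. The fit gives a 22 mm circle at (0.562, 0.2075), top at 71 mm, which matches. I'll descend with the grasp point about 52 mm up.

{"api": "play_rows", "payload": {
  "moves": [
    [[-1, 6.6, 14.4, 0, 0, 0, 0], [-1, 0, 0, -32, 0, 0, 0], [-1, 0, 0, -32, 0, 0, 0], [-1, 0, 0, -32, 0, 0, 0], [-1, 0, 0, -32, 0, 0, 0], [-1, 0, 0, -25, 0, 0, 0], [-1, 0, 0, -20, 0, 0, 0], [-1, 0, 0, 0, 0, 0, 0], [-1, 0, 0, 0, 0, 0, 0]]
  ]
}}

```text
time: 3.72
eef_pos: [0.5662, 0.1977, 0.1004]
eef_rot: [[0.299, -0.954, -0.001], [-0.954, -0.299, -0.002], [0.002, 0.001, -1.0]]
wrist_force: [0.4, 0.1, 0.6]
finger_gap: 0.0918
```

{"api": "play_rows", "payload": {
  "moves": [
    [[-1, -3.9, 9.7, 0, 0, 0, 0], [-1, 0, 0, 0, 0, 0, 0], [-1, 0, 0, 0, 0, 0, 0]]
  ]
}}

```text
time: 3.97
eef_pos: [0.5624, 0.2118, 0.1026]
eef_rot: [[0.304, -0.953, 0.003], [-0.953, -0.304, 0.002], [-0.001, -0.003, -1.0]]
wrist_force: [0.1, -0.3, -0.2]
finger_gap: 0.0919
```

{"api": "play_rows", "payload": {
  "moves": [
    [[-1, 0, 0, 0, 0, 0, 0], [-1, 0, 0, 0, 0, 0, 0], [-1, 0, 0, 0, 0, 0, 0]]
  ]
}}

```text
time: 4.22
eef_pos: [0.562, 0.2103, 0.1009]
eef_rot: [[0.303, -0.953, 0.001], [-0.953, -0.303, -0.0], [0.0, -0.001, -1.0]]
wrist_force: [-0.1, -0.4, -0.4]
finger_gap: 0.0918
```

Run:
```python
from h import *
for i in range(4):
    s=sense();print(s["time"],s["eef_pos"].round(4) if hasattr(s["eef_pos"],"round") else s["eef_pos"],np.abs(s["qvel"]).max()); grab_frame("top")
```

```text
4.2167 [0.562  0.2103 0.1009] 0.0072907918018323345
4.2667 [0.5619 0.2102 0.1007] 0.005369530172928077
4.3167 [0.5618 0.2102 0.1005] 0.003298062367014193
4.3667 [0.5617 0.2103 0.1005] 0.0023481640118859586
```

{"api": "play_rows", "payload": {
  "moves": [
    [[-1, 0.5, -2.8, -1, 0, 0, 0], [-1, 0, 0, 0, 0, 0, 0], [0.3, 0, 0, 0, 0, 0, 0], [0.4, 0, 0, 0, 0, 0, 0], [1, 0, 0, 0, 0, 0, 0], [1, 0, 0, 0, 0, 0, 0], [1, 0, 0, 0, 0, 0, 0], [1, 0, 0, 0, 0, 0, 0], [1, 0, 0, 0, 0, 0, 0], [1, 0, 0, 0, 0, 0, 0], [1, 0, 0, 0, 0, 0, 0]]
  ],
  "squeeze": 25
}}

```text
time: 5.33
eef_pos: [0.5622, 0.2076, 0.0994]
eef_rot: [[0.303, -0.953, 0.0], [-0.953, -0.303, 0.0], [0.0, -0.0, -1.0]]
wrist_force: [-0.8, 0.6, 0.7]
finger_gap: 0.0362
```

{"api": "play_rows", "payload": {
  "moves": [
    [[1, 0, 0, 0, 0, 0, 0], [1, 0, 0, 0, 0, 0, 0], [1, 0, 0, 0, 0, 0, 0], [1, 0, 0, 0, 0, 0, 0], [1, 0, 0, 0, 0, 0, 0]]
  ]
}}

```text
time: 5.75
eef_pos: [0.5621, 0.2076, 0.0994]
eef_rot: [[0.303, -0.953, 0.0], [-0.953, -0.303, -0.0], [0.0, -0.0, -1.0]]
wrist_force: [-0.3, -0.7, 0.9]
finger_gap: 0.0206
```

{"api": "play_rows", "payload": {
  "moves": [
    [[1, 0, 0, 5, 0, 0, 0], [1, 0, 0, 10, 0, 0, 0], [1, 0, 0, 15, 0, 0, 0], [1, 0, 0, 20, 0, 0, 0], [1, 0, 0, 20, 0, 0, 0], [1, 0, 0, 20, 0, 0, 0], [1, 0, 0, 15, 0, 0, 0], [1, 0, 0, 0, 0, 0, 0], [1, 0, 0, 0, 0, 0, 0], [1, 0, 0, 0, 0, 0, 0]]
  ]
}}

```text
time: 6.58
eef_pos: [0.5618, 0.2072, 0.2042]
eef_rot: [[0.303, -0.953, -0.0], [-0.953, -0.303, -0.001], [0.0, 0.0, -1.0]]
wrist_force: [-0.7, -0.3, -1.6]
finger_gap: 0.0205
```

```bash
cat > held.py <<'E'
from h import *
import sys
s=sense();f=grab_frame("wrist");W=pts(f,f["tool_from_camera"])
print(s["time"],s["eef_pos"].round(4),s["finger_gap"],s["wrist_force"])
save(f,sys.argv[1],(200,120,440,300),3)
for r in regions_of(f,"socket_mid")[:2]:
    w=W[r["region"]];w=w[np.isfinite(w[:,0])]
    print(r["conf"],r["extent"],len(w),np.percentile(w,[2,50,98],axis=0).round(4).tolist())
E
python3 held.py h1.png
```

```text
6.5833 [0.5618 0.2072 0.2042] 0.02051377185976578 [-0.72766507 -0.33974935 -1.62157036]
0.6 [295.6, 210.0, 340.8, 299.7] 1933 [[-0.0101, -0.011, 0.0272], [-0.0003, -0.0082, 0.0453], [0.0093, 0.0099, 0.0952]]
```

View pics/h1.png

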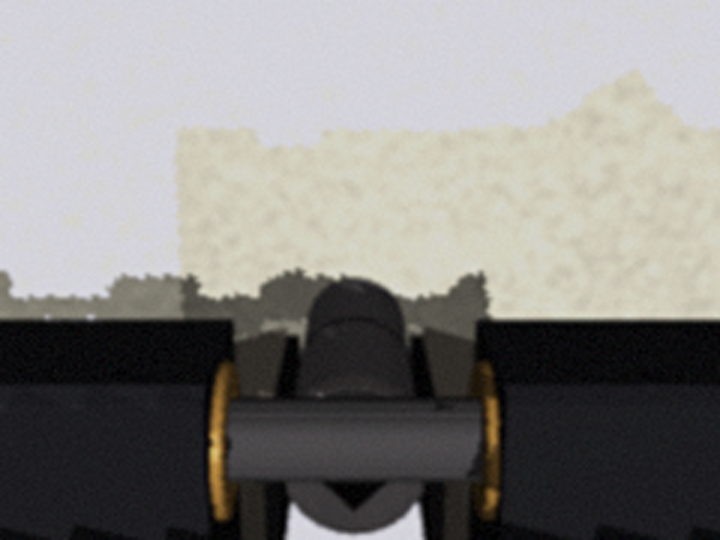

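The close-up shows the socket upright between the pads, top at about (355,500) in the crop and front face centred at x=355. In the tool frame it is centred to 0.5 mm, and its foot is about 99 mm below the TCP. I'll carry it over the well.

{"api": "play_rows", "payload": {
  "moves": [
    [[1, 0, -20, 0, 0, 0, 0], [1, 1, -38, 0, 0, 0, 0], [1, 1, -38, 0, 0, 0, 0], [1, 1, -38, 0, 0, 0, 0], [1, 1, -38, 0, 0, 0, 0], [1, 1, -38, 0, 0, 0, 0], [1, 1, -38, 0, 0, 0, 0], [1, 1, -38, 0, 0, 0, 0], [1, 1, -38, 0, 0, 0, 0], [1, 1, -30, 0, 0, 0, 0], [1, 0, -20.7, 0, 0, 0, 0], [1, 0, 0, 0, 0, 0, 0]]
  ]
}}

```text
time: 7.68
eef_pos: [0.5697, -0.1746, 0.2027]
eef_rot: [[0.294, -0.956, -0.003], [-0.956, -0.294, -0.003], [0.002, 0.003, -1.0]]
wrist_force: [-0.1, -0.8, -2.1]
finger_gap: 0.021
```

{"api": "play_rows", "payload": {
  "moves": [
    [[1, 0, 0, 0, 0, 0, 0], [1, 0, 0, 0, 0, 0, 0], [1, 0, 0, 0, 0, 0, 0], [1, 0, 0, 0, 0, 0, 0], [1, 0, 0, 0, 0, 0, 0], [1, 0, 0, 0, 0, 0, 0]]
  ]
}}

```text
time: 8.18
eef_pos: [0.5713, -0.1661, 0.2045]
eef_rot: [[0.305, -0.952, 0.0], [-0.952, -0.305, 0.0], [-0.0, -0.0, -1.0]]
wrist_force: [0.5, 0.4, -1.2]
finger_gap: 0.0207
```

```bash
cat > holes.py <<'E'
from h import *
import sys
s=sense();f=grab_frame("wrist");T=wristT(s,f);W=pts(f,T);c=T[:3,3];save(f,sys.argv[1])
ey=np.array([-.92408,.3822]);ex=np.array([ey[1],-ey[0]]);bc=np.array([.6029,-.1812])
l0=np.stack([(W[...,:2]-bc)@ex,(W[...,:2]-bc)@ey],-1)*1000
b=(abs(W[...,2]-.0485)<.005)&(abs(l0[...,0])<27)&(abs(l0[...,1])<103)
zt=np.median(W[b][:,2]);k=(zt-c[2])/(W[...,2]-c[2]);M=c+k[...,None]*(W-c)
loc=np.stack([(M[...,:2]-bc)@ex,(M[...,:2]-bc)@ey],-1)*1000
print(s["eef_pos"].round(4),"zt",zt,"x edges by y:")
for a in range(-95,20,19):
    q=l0[b&(abs(l0[...,1]-a)<5)]
    if len(q)>20: print(a,np.percentile(q[:,0],[1,99]).round(1))
print("y min",np.percentile(l0[b][:,1],.3))
hole=(W[...,2]<zt-.005)&(abs(loc[...,0])<19)&(abs(loc[...,1])<92)
n,l,st,_=cv2.connectedComponentsWithStats(hole.astype(np.uint8))
for i in range(1,n):
    if st[i,4]>15:
        q=loc[l==i];print(st[i,4],q.mean(0).round(1),((q.min(0)+q.max(0))/2).round(1),np.ptp(q,axis=0).round(1))
E
python3 holes.py w3.png
```

```text
[ 0.5713 -0.1661  0.2045] zt 0.04899984587213055 x edges by y:
-95 [-22.5  22.8]
-76 [-22.6  22.8]
-57 [-22.4  22.9]
-38 [-22.7  22.9]
-19 [-22.6  22.8]
0 [-22.9  22.9]
19 [-22.6  22.8]
y min -97.77921834517181
227 [  0.5 -71.5] [  0.4 -71.3] [12.8 12.9]
327 [  0.5 -35.9] [  0.4 -35.7] [16.1 16.6]
416 [ 0.6 -0.4] [ 0.3 -0.4] [19.2 19.4]
407 [ 1.6 33.7] [ 0.7 35.2] [22.2 21.8]
121 [ 6.8 65.5] [ 5.3 67.3] [15.8 16.6]
```

View pics/w3.png

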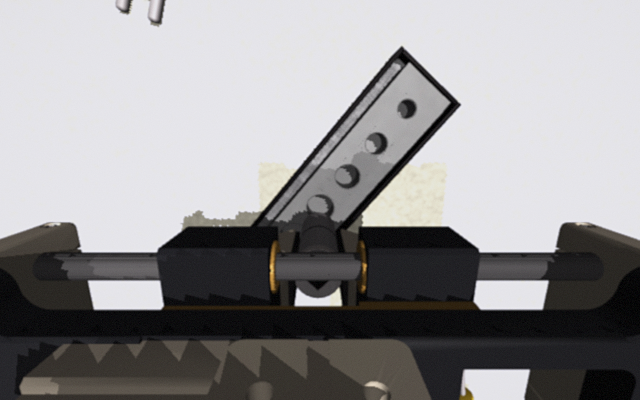

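The wrist view shows the socket held at (318,240), just in front of the target well (320,205), with the other wells at (347,177), (375,143) and (406,108). The wells agree within 0.5 mm, so the target mouth is at (0.5702, -0.1672). I'll lower to about 8 mm above the bar.

{"api": "play_rows", "payload": {
  "moves": [
    [[1, -1.1, -1.1, -12, 0, 0, 0], [1, 0, 0, -20, 0, 0, 0], [1, 0, 0, -12, 0, 0, 0], [1, 0, 0, -5, 0, 0, 0], [1, 0, 0, 0, 0, 0, 0], [1, 0, 0, 0, 0, 0, 0], [1, 0, 0, 0, 0, 0, 0], [1, 0, 0, 0, 0, 0, 0], [1, 0, 0, 0, 0, 0, 0], [1, 0, 0, 0, 0, 0, 0]]
  ]
}}

```text
time: 9.07
eef_pos: [0.5704, -0.1683, 0.1561]
eef_rot: [[0.303, -0.953, 0.001], [-0.953, -0.303, -0.0], [0.001, -0.001, -1.0]]
wrist_force: [-1.0, 0.2, -1.7]
finger_gap: 0.0206
```

{"api": "play_rows", "payload": {
  "moves": [
    [[1, 0, 0.7, -2, 0, 0, 0], [1, 0, 0, -2, 0, 0, 0], [1, 0, 0, -1, 0, 0, 0], [1, 0, 0, 0, 0, 0, 0], [1, 0, 0, 0, 0, 0, 0], [1, 0, 0, 0, 0, 0, 0], [1, 0, 0, 0, 0, 0, 0], [1, 0, 0, 0, 0, 0, 0]]
  ]
}}

```text
time: 9.73
eef_pos: [0.5701, -0.1675, 0.1505]
eef_rot: [[0.303, -0.953, 0.0], [-0.953, -0.303, -0.0], [0.0, -0.0, -1.0]]
wrist_force: [0.5, 0.5, -0.3]
finger_gap: 0.0209
```

{"api": "play_rows", "payload": {
  "moves": [
    [[1, 0, 0.2, -2, 0, 0, 0], [1, 0, 0, -2, 0, 0, 0], [1, 0, 0, -2, 0, 0, 0], [1, 0, 0, -1.5, 0, 0, 0], [1, 0, 0, 0, 0, 0, 0], [1, 0, 0, 0, 0, 0, 0], [1, 0, 0, 0, 0, 0, 0], [1, 0, 0, 0, 0, 0, 0]]
  ]
}}

```text
time: 10.4
eef_pos: [0.5701, -0.1672, 0.143]
eef_rot: [[0.303, -0.953, 0.0], [-0.953, -0.303, 0.0], [0.0, -0.0, -1.0]]
wrist_force: [0.2, 0.4, -1.4]
finger_gap: 0.0204
```

There's no upward force 4 mm below the mouth, so the socket is in. I'll go on gently.

{"api": "play_rows", "payload": {
  "moves": [
    [[1, 0, 0, -1.5, 0, 0, 0], [1, 0, 0, -1.5, 0, 0, 0], [1, 0, 0, -1, 0, 0, 0], [1, 0, 0, 0, 0, 0, 0], [1, 0, 0, 0, 0, 0, 0], [1, 0, 0, 0, 0, 0, 0]]
  ]
}}

```text
time: 10.9
eef_pos: [0.5701, -0.1673, 0.1389]
eef_rot: [[0.303, -0.953, 0.0], [-0.953, -0.303, 0.0], [-0.0, -0.0, -1.0]]
wrist_force: [0.1, 0.1, -1.5]
finger_gap: 0.0205
```

{"api": "play_rows", "payload": {
  "moves": [
    [[1, 0, 0, -2, 0, 0, 0], [1, 0, 0, -2, 0, 0, 0], [1, 0, 0, -2, 0, 0, 0], [1, 0, 0, -2, 0, 0, 0], [1, 0, 0, -2, 0, 0, 0], [1, 0, 0, -2, 0, 0, 0], [1, 0, 0, 0, 0, 0, 0], [1, 0, 0, 0, 0, 0, 0], [1, 0, 0, 0, 0, 0, 0], [1, 0, 0, 0, 0, 0, 0]]
  ]
}}

```text
time: 11.73
eef_pos: [0.5702, -0.1673, 0.127]
eef_rot: [[0.303, -0.953, 0.0], [-0.953, -0.303, -0.0], [0.0, -0.0, -1.0]]
wrist_force: [0.5, 0.0, -2.0]
finger_gap: 0.0205
```

{"api": "play_rows", "payload": {
  "moves": [
    [[1, 0, 0, -1.5, 0, 0, 0], [1, 0, 0, -1.5, 0, 0, 0], [1, 0, 0, -1.5, 0, 0, 0], [1, 0, 0, -1.5, 0, 0, 0], [1, 0, 0, 0, 0, 0, 0], [1, 0, 0, 0, 0, 0, 0], [1, 0, 0, 0, 0, 0, 0], [1, 0, 0, 0, 0, 0, 0]]
  ]
}}

```text
time: 12.4
eef_pos: [0.5702, -0.1673, 0.1211]
eef_rot: [[0.303, -0.953, 0.0], [-0.953, -0.303, -0.0], [0.0, -0.0, -1.0]]
wrist_force: [-1.3, 0.4, 1.6]
finger_gap: 0.0207
```

Run:
```python
from h import *
F=[]
for i in range(8):
    s=sense();F.append(s["wrist_force"]);f=grab_frame("wrist")
print(np.mean(F,0),s["eef_pos"])
save(f,"w4.png",(200,30,480,310),2)
```

```text
[-0.50460326 -0.42293264  2.12404561] [ 0.57014776 -0.16735933  0.12099371]
```

View pics/w4.png

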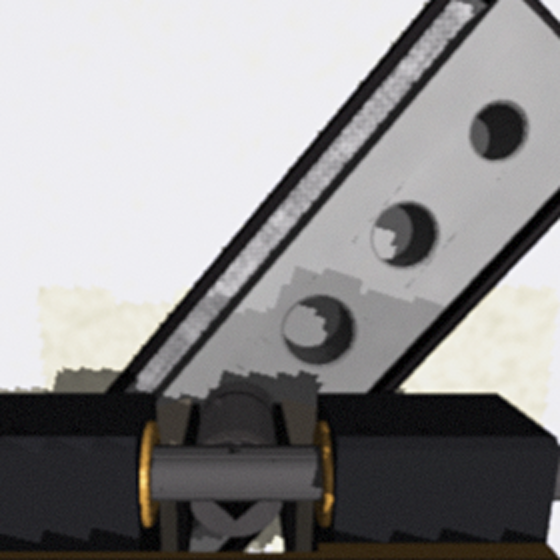

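The crop shows three narrower wells beyond at (498,130), (405,235) and (320,330), and the socket seated next in line at (238,440), which is the right well. The contact force of about 3.6 N fits the floor with the foam sunk about 2 mm. I'll release and retreat.

{"api": "play_rows", "payload": {
  "moves": [
    [[0.2, 0, 0, 0, 0, 0, 0], [0.2, 0, 0, 0, 0, 0, 0], [0.2, 0, 0, 0, 0, 0, 0], [0.2, 0, 0, 0, 0, 0, 0], [0.2, 0, 0, 0, 0, 0, 0], [0.2, 0, 0, 0, 0, 0, 0], [0.2, 0, 0, 0, 0, 0, 0], [0.2, 0, 0, 0, 0, 0, 0]]
  ]
}}

```text
time: 13.47
eef_pos: [0.5701, -0.1672, 0.1209]
eef_rot: [[0.303, -0.953, 0.0], [-0.953, -0.303, 0.0], [-0.0, -0.0, -1.0]]
wrist_force: [-0.1, -0.4, -0.2]
finger_gap: 0.0365
```

{"api": "play_rows", "payload": {
  "moves": [
    [[0.2, 0, 0, 3, 0, 0, 0], [0.2, 0, 0, 10, 0, 0, 0], [0.2, 0, 0, 20, 0, 0, 0], [0.2, 0, 0, 30, 0, 0, 0], [0.2, 0, 0, 40, 0, 0, 0], [0.2, 0, 0, 40, 0, 0, 0], [0.2, 0, 0, 30, 0, 0, 0], [0.2, 0, 0, 0, 0, 0, 0], [0.2, 0, 0, 0, 0, 0, 0], [0.2, 0, 0, 0, 0, 0, 0], [0.2, 0, 0, 0, 0, 0, 0]]
  ]
}}

```text
time: 14.38
eef_pos: [0.5691, -0.1673, 0.2928]
eef_rot: [[0.303, -0.953, -0.002], [-0.953, -0.303, 0.0], [-0.001, 0.002, -1.0]]
wrist_force: [-0.9, 1.1, -0.4]
finger_gap: 0.0367
```

Run:
```python
from h import *
s=sense();f=grab_frame("wrist");T=wristT(s,f);W=pts(f,T);save(f,"w5.png",(160,60,460,280),2);print(s["eef_pos"],s["finger_gap"],s["wrist_force"])
m=(W[...,2]>.085)&(W[...,2]<.11)&(np.hypot(W[...,0]-.57,W[...,1]+.167)<.02);t=W[m]
print(len(t),np.median(t[:,2]) if len(t) else "",cv2.minEnclosingCircle((t[:,:2]*1000).astype(np.float32)) if len(t) else "")
```

```text
[ 0.56912359 -0.16730296  0.29281844] 0.036728584860069045 [-0.85061507  1.11062796 -0.41665774]
392 0.09393981500856277 ((570.0442504882812, -166.72625732421875), 11.11611270904541)
```

View pics/w5.png

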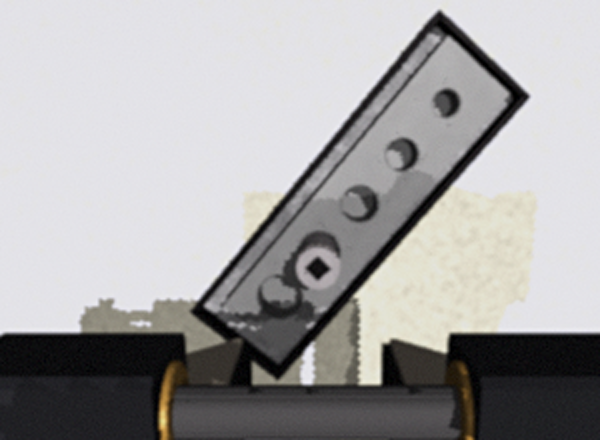

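The socket top, at (318,268) in the crop, stands in the second well from the wide end, with the widest well empty at (279,296). Its top measures 94 mm high (expected 93–94), it is centred and free, and the gripper is clear. I'll hand in.

```bash
python3 -c "
from rig import *
print(hand_in())"
```

```text
the job is handed in; nothing more can be done
None
```

The deep socket is back upright on the floor of the 23.5 mm well, second from the wide end. I let go and lifted the arm clear, and handed in at about 14.4 s.

- **Insertion:** The socket entered the mouth without touching the bar. At the floor it pressed with about 3.6 N, and no force reading came near the 20 N limit.
- **Final check:** The wrist camera put the socket's top at 94 mm (93–94 expected for seated), within about 0.5 mm of where I measured the well's centre. The fingers were open and clear.
- **Disagreements:** The finger opening read 20.5 mm on the 22 mm socket, which I took as sensor offset because the lift held. The arm also drifted a few millimetres after fast moves, so I let it settle before gripping and inserting.
- **Not checked:** I didn't re-measure the wrench, screwdriver and padlock at the end, but the arm never went near them.

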